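# Gauge the work shaft with radius leaves

### The job

Find out which of the three radius leaves fits the work shaft, the one standing apart at the end of the board, by touching leaves to it: the right leaf hugs the round without rocking or standing off. Leave the fitting leaf sitting on the work shaft, upright, square and fully down between the bearing blocks, let go of it, and have the other two leaves standing upright in their tray; do not disturb the contactor or the tools.

Things in the scene. Friction and masses are not known exactly. Their poses are not given: they have to be found in the camera images.
- leaf_r18: loose aluminium leaf, concave mouth of radius 18 mm opening downward, 65 degrees to each side; 18 mm thick (x, the arc's axis), 51 mm wide over its feet (y), 70 mm tall. Origin: centre of underside; arc centre 5.6 mm below it. Grip the tab, 24 mm (y) by 18 mm (x), 29 to 70 mm up, at about 52. 0.1 to 0.2 kg. Stands in any of the tray's three places, x along the tray's x
- leaf_r21: loose aluminium leaf, concave mouth of radius 21 mm opening downward, 65 degrees to each side; 18 mm thick (x, the arc's axis), 56 mm wide over its feet (y), 70 mm tall. Origin: centre of underside; arc centre 6.9 mm below it. Grip the tab, 24 mm (y) by 18 mm (x), 29 to 70 mm up, at about 52. 0.1 to 0.2 kg. Stands in any of the tray's three places, x along the tray's x
- leaf_r24: loose aluminium leaf, concave mouth of radius 24 mm opening downward, 65 degrees to each side; 18 mm thick (x, the arc's axis), 62 mm wide over its feet (y), 70 mm tall. Origin: centre of underside; arc centre 8.1 mm below it. Grip the tab, 24 mm (y) by 18 mm (x), 29 to 70 mm up, at about 52. 0.1 to 0.2 kg. Stands in any of the tray's three places, x along the tray's x
- leaf_r18_centre (a point): centre of the mouth's arc of the 18 mm leaf (mid-thickness)
- leaf_r21_centre (a point): centre of the mouth's arc of the 21 mm leaf (mid-thickness)
- leaf_r24_centre (a point): centre of the mouth's arc of the 24 mm leaf (mid-thickness)
- tray: fixed black tray, 210 mm (x) by 95 mm (y), walls 14 mm tall, 5 mm thick, flat floor 5 mm above the worktop. Origin: centre of its underside, on the worktop (z = 0). The leaves stand in a row along its x, 64 mm apart, on its middle line
- board: fixed plywood board, 170 (x) by 300 (y) by 12 mm, on the worktop. Origin: centre of underside (z = 0). Three fixed steel shafts along x, axes 67 mm up, in grey end blocks 82 mm tall, 104 mm apart. Work shaft: apart at y = -100 mm, blocks on wide feet; those at y = 25 and 100 mm are stock. Their radii are 18, 21, 24 mm in unknown order
- work_axis (a point): middle of the work shaft's axis, 67 mm above the worktop; x along the shaft, z up. Round part 96 mm long, radius 18, 21 or 24 mm (not known). The fitting leaf rests with its arc centre on this axis (0.2 mm clearance); one 3 mm too large lands 3 mm lower and has side play, one 3 mm too small stops about 6 mm higher on its lips
- contactor: loose grey contactor block, 50 by 45 by 66 mm, bystander; origin at the centre of its underside
- screwdriver: loose screwdriver lying beyond the work, bystander
- wrench: loose wrench lying beyond the work, bystander
There are look-alikes about, which are no part of the job. There is more than one size of the tray; the job needs the larger.

How it is judged:
By the outcome, as a careful person would: the job done as asked, in the order asked, and still so for the second after the job is handed in, with the robot touching nothing.
It also fails if it takes over 64 s, if anything falls off the work surface, if the arm or the gripper's body presses on something with over 40 N, if the wrist force passes 120 N, or if a joint passes its speed limit or range.

### The arm

A 6-joint arm with a two-finger parallel gripper is mounted at the origin on the work surface. World frame = base frame: x ahead of the robot, y to its left, z up, the work surface at z = 0. Lengths are in m, angles in degrees, forces in N, time in s.
With the tool pointing down it reaches from about 0.325 to 0.925 m from the base axis. Payload 3.1 kg.
Tool frame: the origin (TCP) lies on the mounting face of the last link; the fingertips stand 173 mm ahead of it and the grasp point (between the pads) lies 155 mm ahead of it (nose_length is the distance from the TCP to the fingertips, in m); x points along the fingers, y is the direction in which the jaws open and shut, and the axes are right-handed (so a half turn about x gives the same grasp; the last joint's range is limited). The gripper opens to 85 mm and grips with 20 to 120 N. Pads are 22 mm wide; open, the fingers measure 114 mm over their backs; the gripper's body (76 mm by 85 mm) begins 54 mm behind the grasp point. The pads swing forward as they close: fully open they stand 13 mm farther back than shut.
Start: joints at [-71.975, 12.427, 92.441, -0, 75.132, -6.429], TCP at [0.259, -0.569, 0.405] pointing down, gripper open.
Joint ranges: [-157.48, 157.48], [-44.54, 120.13], [17.64, 146.25], [-64.5, 244.5], [7.68, 150.69], [-147.95, 147.95]. Speed limits (degrees/s): [159.86, 159.86, 180, 180, 180, 180].

### API

Orientations are given as a 3x3 rotation matrix whose columns are the frame's x, y, z axes.
In Python, from plant import get_obs, camera, camera_params, sign_off, nose_length gives the robot as it stands.
- The arm moves only by the shell command python3 -m crank 'ROWS' [FORCE]. ROWS is JSON, a list of rows, each a list of 3 entries, a list of its own where there are three numbers: the shift along the world's x, y, z in cm, then the turn, a rotation vector about the world's x, y, z in degrees, then the closure, from 0 (fully open) to 1 (shut). A call has 1 to 10 rows; each row shifts and turns the commanded pose from where the row before left it; what a row does not reach is not made up. A row lasts 1/8 s, in which the tool goes at most 62.5 mm and 10.7 degrees, less where a joint would pass 70% of its speed; a pose out of reach is approached as far as the arm can. A call with a gripper value outside its range is refused whole. The fingers move at their own pace and stop on an object; FORCE is the grip in N (left out, the last holds). Time passes only in rows, so rows that do not move let the fingers close. It gives the time, the measured TCP pose, the force and the opening at its end, in the units of the state.
- get_obs(): the state, without advancing time (a new reading comes with each control period).
- camera(name): name is "scene" or "top"; returns the picture (400x640x3 uint8, red, green, blue); there is no depth.
- camera_params(name): a dict with "camera_matrix" (3x3 intrinsics, pixels), "pose" (4x4, takes a point from camera to world coordinates). Camera axes: x right, y down, z forward; pixel columns grow to the right and rows downward; lengths in m; the calibration is good to about 2 mm. A picture is of the moment at which its call begins. camera_params takes no time and is no camera call.
- sign_off(): hands the job in, once; it reports no verdict.
The state is a dict: "time_s": time; "joint_pos": joint angles; "joint_vel": joint speeds; "effort": joint torques, N m; "tcp_pos": TCP position; "ee_rot": TCP orientation; "force": force on the tool from outside, world axes, zero at the start; "wrist_torque": the same for the moment, N m; "grip_width": finger opening in m.
Only numpy, scipy, OpenCV 4.12 (cv2) and the standard library are available. Lean on these libraries where they do the work, as an engineer would, in place of code of your own. Each camera call takes 0.05 s, during which the arm holds its last target. There are 200 camera calls.

## Working session

There is one attempt and no reset: what is moved stays moved. The work goes in short steps, Python scripts to look and compute and a shell command to move; the robot and the scene stay as the last step left them, time stands still between calls to the robot, and variables do not carry over. Pictures are saved under pics/ and viewed, about 8 in all and at most 12, crops included, and the job is handed in when it is done.

```bash
mkdir -p pics; ls
python3 - <<'E'
from plant import *
import cv2,numpy as np
np.set_printoptions(precision=4,suppress=True)
for n in("scene","top"):
    cv2.imwrite(f"pics/{n}0.png",camera(n)[:,:,::-1]); p=camera_params(n); print(p["camera_matrix"],p["pose"])
o=get_obs();print(o["tcp_pos"],o["ee_rot"],o["time_s"],o["grip_width"],nose_length)
E
```

```text
pics
[[518.1072   0.     316.44  ]
 [  0.     518.1072 198.615 ]
 [  0.       0.       1.    ]] [[ 0.3626  0.7787 -0.5119  1.098 ]
 [ 0.932  -0.3021  0.2004 -0.2357]
 [ 0.0014 -0.5498 -0.8353  1.0338]
 [ 0.      0.      0.      1.    ]]
[[461.7817   0.     322.6157]
 [  0.     461.7817 199.0598]
 [  0.       0.       1.    ]] [[-0.0176 -0.9905  0.1362  0.3659]
 [-0.9994  0.0212  0.0256 -0.0295]
 [-0.0283 -0.1357 -0.9903  1.2222]
 [ 0.      0.      0.      1.    ]]
[ 0.2586 -0.5686  0.4035] [[-0.0007  0.4139 -0.9103]
 [ 0.0022 -0.9103 -0.4139]
 [-1.     -0.0022 -0.0003]] 0.1 0.08533394061552084 0.1734
```

View pics/scene0.png

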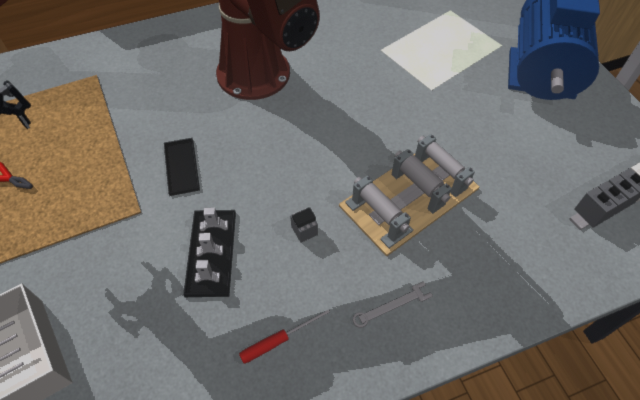

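View pics/top0.png

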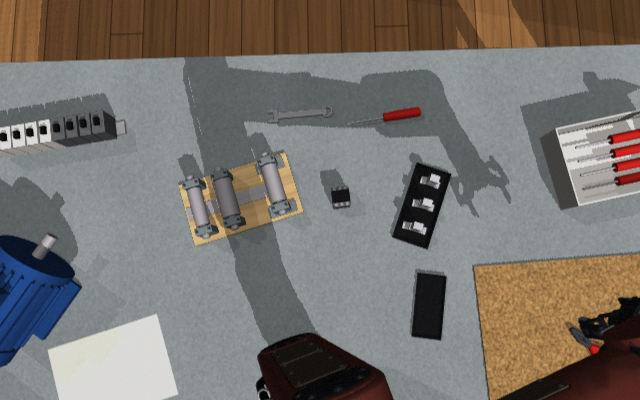

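The scene view shows the larger tray with three leaves around (211,252) and the small decoy tray at (182,166). The board is around (410,205), with its lone work shaft at (381,205). The top view shows the same tray at (422,205), the work shaft at (273,185), the contactor at (341,196), and the tools at about y=115.

```bash
cat > h.py <<'E'
from plant import *
import cv2,numpy as np
np.set_printoptions(precision=4,suppress=True)
P={n:camera_params(n) for n in("scene","top")}
def ray(n,uv):
    K=P[n]["camera_matrix"];T=P[n]["pose"]
    d=T[:3,:3]@np.linalg.solve(K,[uv[0],uv[1],1.]);return T[:3,3],d/np.linalg.norm(d)
def onz(n,uv,z):
    o,d=ray(n,uv);return o+d*(z-o[2])/d[2]
def px(n,p):
    T=P[n]["pose"];q=P[n]["camera_matrix"]@(T[:3,:3].T@(np.array(p)-T[:3,3]));return q[:2]/q[2]
E
python3 - <<'E'
from h import *
t=cv2.imread("pics/top0.png");s=cv2.imread("pics/scene0.png")
for n,im,tb,bb in(("top",t,(380,155,80,100),(170,140,140,115)),("scene",s,(175,200,70,105),(330,120,160,140))):
    x,y,w,h=tb;c=im[y:y+h,x:x+w].max(2)
    m=cv2.morphologyEx((c<45).astype(np.uint8),cv2.MORPH_CLOSE,np.ones((15,15)))
    k=max(cv2.findContours(m,0,1)[0],key=cv2.contourArea)
    q=cv2.boxPoints(cv2.minAreaRect(k))+[x,y]; print(n,"tray px",q.tolist())
    W=np.array([onz(n,a,.012) for a in q]);print(W,W.mean(0),np.linalg.norm(W-np.roll(W,1,0),axis=1))
    x,y,w,h=bb;hs=cv2.cvtColor(im[y:y+h,x:x+w],cv2.COLOR_BGR2HSV)
    m=cv2.inRange(hs,(8,60,60),(28,255,255))
    m=cv2.morphologyEx(m,cv2.MORPH_OPEN,np.ones((2,2)))
    k=cv2.convexHull(np.vstack([c for c in cv2.findContours(m,0,1)[0] if cv2.contourArea(c)>15]))
    q=cv2.boxPoints(cv2.minAreaRect(k))+[x,y];q4=cv2.approxPolyDP(k,6,True)[:,0]+[x,y];print("board px",q.tolist(),q4.tolist())
    W=np.array([onz(n,a,.012) for a in q]);print(W,W.mean(0),np.linalg.norm(W-np.roll(W,1,0),axis=1))
r=lambda im,x,y,w,h,f:cv2.resize(im[y:y+h,x:x+w],None,fx=f,fy=f,interpolation=cv2.INTER_CUBIC)
a=np.hstack([r(t,390,155,66,96,6),r(s,178,200,66,96,6)]);b=np.hstack([r(t,175,145,135,105,2.9),r(s,335,130,150,125,2.43)[:304]])
print(a.shape,b.shape);cv2.imwrite("pics/c1.png",a)
cv2.imwrite("pics/c2.png",np.hstack([r(t,245,145,60,80,6.5),r(s,335,165,85,80,5)[:520].copy() if 0 else cv2.resize(s[165:245,340:400+20],(520,520),interpolation=2)])[:, :800])
E
```

```text
top tray px [[389.6945343017578, 243.10002899169922], [416.1113739013672, 162.38190078735352], [453.0298538208008, 174.4643096923828], [426.6130142211914, 255.18243408203125]]
[[ 0.413  -0.1707  0.012 ]
 [ 0.6255 -0.2486  0.012 ]
 [ 0.5906 -0.3442  0.012 ]
 [ 0.3801 -0.2646  0.012 ]] [ 0.5023 -0.257   0.012 ] [0.0996 0.2263 0.1018 0.2251]
board px [[177.04703617095947, 186.4009246826172], [285.79400634765625, 152.50576972961426], [304.65087890625, 213.0049285888672], [195.90391540527344, 246.90008544921875]] [[303, 213], [196, 246], [180, 186], [286, 154]]
[[0.575  0.3915 0.012 ]
 [0.6609 0.0987 0.012 ]
 [0.4963 0.0499 0.012 ]
 [0.4126 0.3374 0.012 ]] [0.5362 0.2194 0.012 ] [0.1712 0.3052 0.1717 0.2994]
scene tray px [[183.69236183166504, 295.89676666259766], [190.6586399078369, 207.65725708007812], [234.9091567993164, 211.15071868896484], [227.94287872314453, 299.3902282714844]]
[[ 0.5989 -0.3392  0.012 ]
 [ 0.3892 -0.2733  0.012 ]
 [ 0.4358 -0.1798  0.012 ]
 [ 0.6401 -0.2547  0.012 ]] [ 0.516  -0.2618  0.012 ] [0.094  0.2198 0.1045 0.2176]
board px [[339.141752243042, 205.08872985839844], [438.9295883178711, 132.16682624816895], [480.28253173828125, 188.7550506591797], [380.4946975708008, 261.6769561767578]] [[479, 187], [388, 256], [340, 206], [389, 172], [428, 159]]
[[0.5079 0.0524 0.012 ]
 [0.3948 0.3785 0.012 ]
 [0.5872 0.3851 0.012 ]
 [0.6763 0.0802 0.012 ]] [0.5416 0.224  0.012 ] [0.1706 0.3451 0.1925 0.3177]
(576, 792, 3) (304, 756, 3)
```

View pics/c1.png

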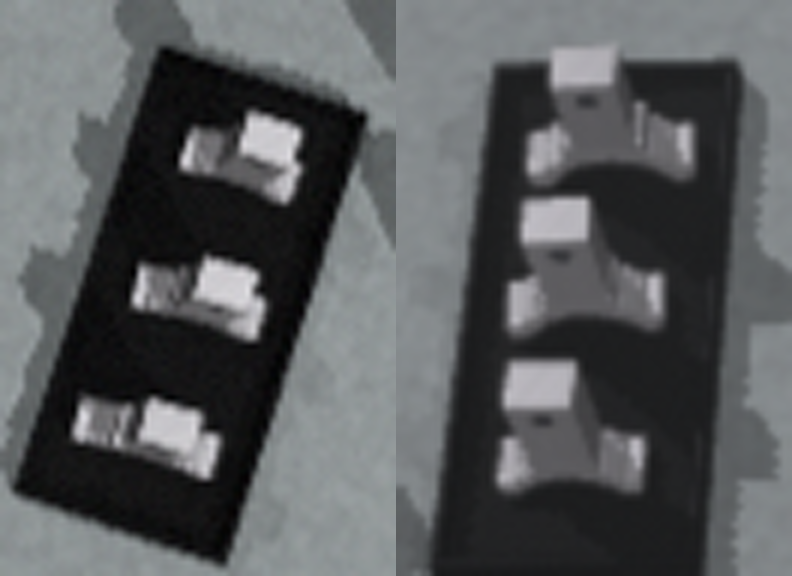

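View pics/c2.png

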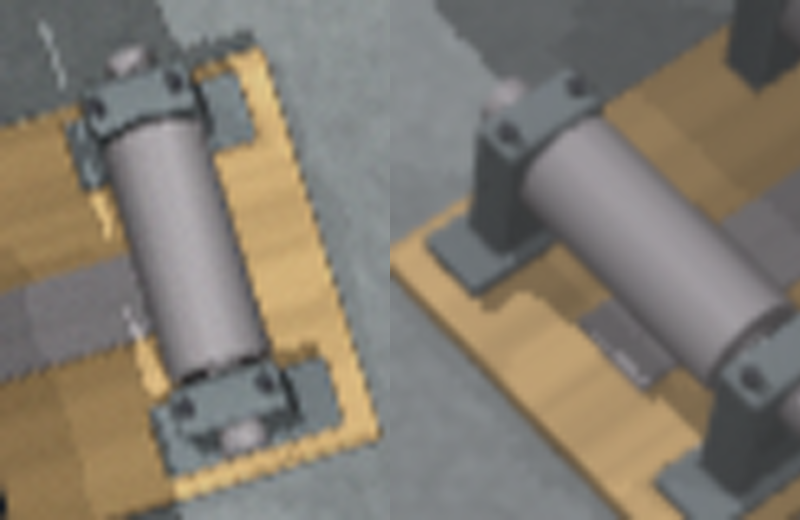

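The crops show the leaf feet narrowing away from the base, in both views. So the order from near to far looks like r24, r21, r18 (scene tab tops at about (275,212), (270,236), (268,264)). The work shaft runs about 16° off x in the top view. Next I'll measure the tab tops and the shaft profiles.

Run:
```python
from h import *
im={"top":cv2.imread("pics/top0.png"),"scene":cv2.imread("pics/scene0.png")}
for n,(x,y,w,h) in(("top",(390,155,66,96)),("scene",(183,200,66,96))):
    g=cv2.cvtColor(im[n],cv2.COLOR_BGR2GRAY)[y:y+h,x:x+w]
    g=cv2.resize(g,None,fx=4,fy=4,interpolation=cv2.INTER_CUBIC)
    for k in cv2.findContours((g>175).astype(np.uint8),0,1)[0]:
        a=cv2.contourArea(k)/16
        if a<12: continue
        (c,sz,an)=cv2.minAreaRect(k);M=cv2.moments(k)
        q=(np.array([M["m10"],M["m01"]])/M["m00"]-1.5)/4+[x,y]
        B=(cv2.boxPoints((c,sz,an))-1.5)/4+[x,y];W=np.array([onz(n,b,.075)[:2] for b in B]);e=W[1]-W[0];e2=W[2]-W[1]
        print(n,round(a),q,onz(n,q,.075)[:2],np.linalg.norm(e),np.linalg.norm(e2),np.degrees(np.arctan2(*e[::-1])))
# shaft profiles on z=.067 rectified, board frame
th=np.radians(16.25);R=np.array([[np.cos(th),-np.sin(th)],[np.sin(th),np.cos(th)]]);c=np.array([.5362,.2194])
out=[]
for n in im:
    xs=np.arange(-.08,.0801,.001);ys=np.arange(-.15,.1501,.001)
    m=np.zeros((len(xs),len(ys),2),np.float32)
    for i,a in enumerate(xs):
        for j,b in enumerate(ys): m[i,j]=px(n,[*(c+R@[a,b]),.067])
    v=cv2.remap(im[n],m,None,cv2.INTER_CUBIC);out.append(cv2.resize(v,None,fx=2.6,fy=1.8))
    cv2.imwrite("pics/rect_%s.png"%n,v)
    g=v.mean(2)[65:96]
    for lo,hi in((15,95),(140,210),(215,300)): print(n,lo-150,g.mean(0)[lo:hi:2].astype(int).tolist())
cv2.imwrite("pics/rect.png",np.vstack(out))
```

```text
top 49 [418.0744 225.8618] [ 0.4517 -0.2348] 0.01619687071388731 0.02257848972136427 -18.696388826776058
top 59 [427.9665 202.8576] [ 0.5086 -0.2619] 0.021094290802098004 0.0326161544871323 -38.36623239413292
top 55 [434.9245 178.859 ] [ 0.5688 -0.2822] 0.029148809818426387 0.025259474976348027 -20.710933112803527
scene 50 [201.1657 263.9142] [ 0.5741 -0.2834] 0.02051015916056566 0.013084288538379858 68.78142962376353
scene 52 [204.2586 236.2845] [ 0.5135 -0.2613] 0.020678714933253756 0.01458673592105052 68.78696547096257
scene 29 [207.6041 210.7948] [ 0.4542 -0.2385] 0.018593410272924778 0.012937867642405615 68.7922370033364
top -135 [159, 158, 158, 158, 159, 158, 158, 138, 100, 102, 119, 132, 143, 152, 161, 167, 171, 172, 171, 169, 164, 158, 154, 147, 136, 124, 112, 94, 83, 99, 115, 115, 119, 119, 115, 114, 114, 113, 113, 114]
top -10 [101, 101, 101, 101, 102, 97, 74, 62, 70, 78, 86, 90, 96, 101, 106, 110, 112, 114, 116, 116, 113, 113, 110, 107, 104, 101, 97, 91, 82, 77, 91, 119, 106, 99, 100]
top 65 [116, 142, 149, 146, 147, 144, 132, 112, 94, 79, 86, 107, 123, 135, 148, 158, 165, 170, 172, 173, 173, 170, 164, 155, 145, 136, 118, 108, 135, 161, 160, 158, 156, 159, 165, 146, 138, 144, 144, 144, 144, 144, 145]
scene -135 [101, 102, 106, 109, 110, 103, 86, 86, 97, 108, 116, 122, 128, 134, 140, 144, 148, 152, 156, 157, 156, 154, 152, 150, 145, 140, 133, 123, 109, 102, 105, 109, 109, 109, 109, 109, 109, 106, 102, 101]
scene -10 [103, 106, 104, 90, 72, 71, 77, 82, 85, 89, 92, 94, 97, 99, 102, 104, 106, 108, 110, 110, 110, 110, 110, 110, 109, 107, 105, 103, 99, 95, 90, 88, 96, 106, 109]
scene 65 [109, 110, 110, 110, 110, 107, 93, 77, 80, 93, 104, 112, 121, 128, 134, 140, 145, 151, 154, 157, 158, 157, 157, 156, 154, 148, 139, 130, 124, 127, 133, 134, 134, 134, 134, 134, 133, 132, 132, 133, 133, 133, 133]
```

View pics/rect.png

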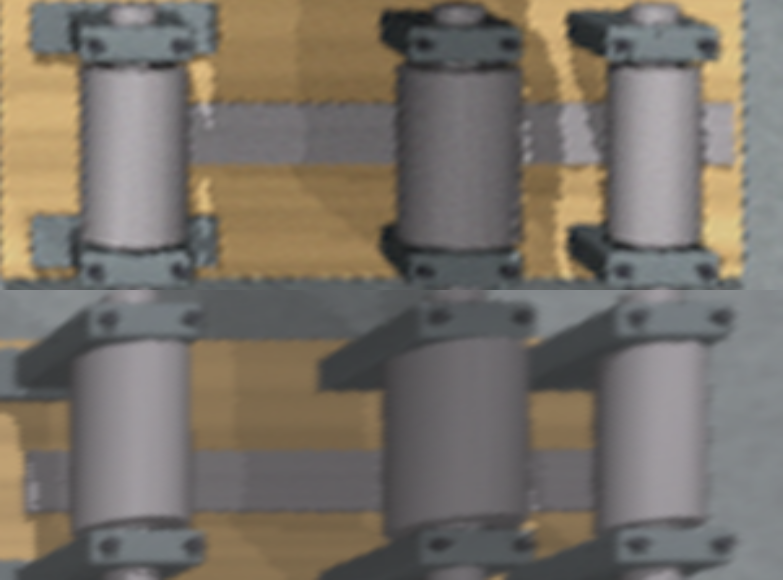

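Rectified, the work shaft measures about 41.5 mm across from the top. The stock shafts measure 48 and 35 mm, so the work shaft looks like 21 mm radius. Block bolts show at (98,47), (181,47), (93,270), (178,270) in the top half, and (110,28), (186,26), (109,256), (186,255) in the lower half. I'll triangulate the shaft centre from these.

Run:
```python
from h import *
th=np.radians(16.25);R=np.array([[np.cos(th),-np.sin(th)],[np.sin(th),np.cos(th)]]);c=np.array([.5362,.2194])
def w(q): return np.array([*(c+R@[q[1]/1.8/1000-.08,q[0]/2.6/1000-.15]),.067])
def tri(a,b):
    A=P["top"]["pose"][:3,3];B=P["scene"]["pose"][:3,3];da=a-A;da/=np.linalg.norm(da);db=b-B;db/=np.linalg.norm(db)
    s=np.linalg.lstsq(np.c_[da,-db],B-A,rcond=None)[0];p,q=A+s[0]*da,B+s[1]*db;return (p+q)/2,np.linalg.norm(p-q)
T=[(98,47),(181,47),(93,270),(178,270)];S=[(110,28),(186,26),(109,256),(186,255)]
pts=np.array([tri(w(t),w(s))[0] for t,s in zip(T,S)]);print(pts,[tri(w(t),w(s))[1] for t,s in zip(T,S)],pts.mean(0))
for i,j in((0,2),(1,3),(0,1),(2,3)):
    e=pts[j]-pts[i];print(np.linalg.norm(e),np.degrees(np.arctan2(e[1],e[0])))
# tab tops triangulated
for t,s in(([418.07,225.86],[207.6,210.8]),([427.97,202.86],[204.26,236.28]),([434.92,178.86],[201.17,263.91])):
    print(tri(onz("top",t,0),onz("scene",s,0)))
print("axis silhouette mid top:",w((134,157)))
```

```text
[[0.5137 0.0939 0.0816]
 [0.5045 0.1229 0.0811]
 [0.6324 0.1278 0.08  ]
 [0.6232 0.1578 0.0784]] [np.float64(0.0020284470096821098), np.float64(0.004858041212999739), np.float64(0.00057828555662768), np.float64(0.002211054991786181)] [0.5685 0.1256 0.0803]
0.1235290111990065 15.921630037528391
0.12382531002121931 16.35764975413963
0.030407039302503967 107.62337756333231
0.03137596788713818 107.06888922818764
(array([ 0.4518, -0.2371,  0.0706]), np.float64(0.002979694538907655))
(array([ 0.5095, -0.2623,  0.069 ]), np.float64(0.00177274952820199))
(array([ 0.5701, -0.2838,  0.0676]), np.float64(3.4736249517311165e-05))
axis silhouette mid top: [0.5707 0.1269 0.067 ]
```

Heights check out: block tops triangulate to 80 mm against 82 given. The work axis is near (0.567, 0.125) with yaw 16.3°. The middle leaf (expected r21) is at (0.5105, -0.262), with tray yaw about -21.4°. I'll move above it with the jaws across its y.

```bash
python3 -m crank '[[[2.8,3.4,-0.6],[0,0,-5.1],0],[[2.8,3.4,-0.6],[0,0,-5.1],0],[[2.8,3.4,-0.6],[0,0,-5.1],0],[[2.8,3.4,-0.6],[0,0,-5.1],0],[[2.8,3.4,-0.6],[0,0,-5.1],0],[[2.8,3.4,-0.6],[0,0,-5.1],0],[[2.8,3.4,-0.6],[0,0,-5.1],0],[[2.8,3.4,-0.6],[0,0,-5.1],0],[[2.8,3.4,-0.6],[0,0,-5.1],0],[[0,0,0],[0,0,0],0]]' 40
python3 - <<'E'
from h import *
o=get_obs();print(o["time_s"],o["tcp_pos"],o["ee_rot"],o["force"])
y=o["ee_rot"][:,1] if hasattr(o["ee_rot"],"shape") else np.array(o["ee_rot"])[:,1];print(np.degrees(np.arctan2(y[1],y[0])))
n="top";im=camera("top")[:,:,::-1];s=camera("scene")[:,:,::-1]
cv2.imwrite("pics/g1.png",np.hstack([cv2.resize(im[140:265,370:470],(400,500)),cv2.resize(s[190:310,160:256],(400,500))]))
E
```

```text
time_s: 1.35
tcp_pos: [0.5117, -0.2604, 0.3494]
ee_rot: [[-0.002, -0.362, -0.932], [0.002, -0.932, 0.362], [-1.0, -0.001, 0.002]]
force: [1.1, 0.6, 0.4]
grip_width: 0.085
1.35 [ 0.5117 -0.2604  0.3494] [[-0.0017 -0.3617 -0.9323]
 [ 0.0019 -0.9323  0.3617]
 [-1.     -0.0012  0.0022]] [1.1204 0.5778 0.3551]
-111.20482942954057
```

View pics/g1.png

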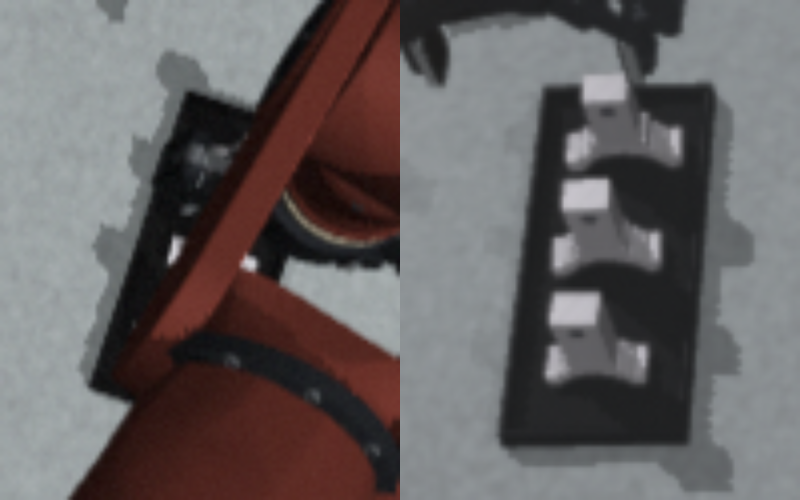

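The fingers hang over the tray with no obstruction (scene crop, gripper at top left). Descending and closing.

```bash
python3 -m crank '[[[-0.1,-0.1,-3],[0,0,0],0],[[0,0,-3],[0,0,0],0],[[0,0,-3],[0,0,0],0],[[0,0,-2.5],[0,0,0],0],[[0,0,-1.5],[0,0,0],0],[[0,0,-0.7],[0,0,0],0],[[0,0,0],[0,0,0],0.5],[[0,0,0],[0,0,0],1],[[0,0,0],[0,0,0],1],[[0,0,0],[0,0,0],1]]' 40
python3 -m crank '[[[0,0,0],[0,0,0],1],[[0,0,0],[0,0,0],1],[[0,0,0],[0,0,0],1]]'
python3 -c "from h import *;o=get_obs();print(o['tcp_pos'],o['force'],o['wrist_torque'],o['grip_width'])"
```

```text
time_s: 2.7
tcp_pos: [0.5103, -0.2642, 0.2148]
ee_rot: [[0.002, -0.365, -0.931], [-0.001, -0.931, 0.365], [-1.0, 0.0, -0.002]]
force: [0.3, 0.3, 2.9]
grip_width: 0.0236
time_s: 3.08
tcp_pos: [0.5104, -0.2642, 0.2148]
ee_rot: [[0.002, -0.366, -0.931], [-0.001, -0.931, 0.366], [-1.0, 0.0, -0.002]]
force: [0.2, -0.1, 4.6]
grip_width: 0.0234
[ 0.5104 -0.2642  0.2148] [ 0.226  -0.1408  4.6411] [ 0.1232 -0.0496  0.0295] 0.023386090410861923
```

Gripped at 23.4 mm, tab width 24. If the leaf still stands on the tray floor, its underside is 209.8 mm below the TCP, so a fit would seat at TCP z≈0.2837. I'll lift slowly and carry it over.

```bash
python3 -m crank '[[[0,0,2],[0,0,0],1],[[0,0,5],[0,0,0],1],[[0,0,5],[0,0,0],1],[[0,0,3],[0,0,0],1],[[0.5,3,0],[0,0,4.2],1],[[0.5,4,0],[0,0,4.2],1],[[0.7,5,0],[0,0,4.2],1],[[0.7,5,0],[0,0,4.2],1],[[0.7,5,0],[0,0,4.2],1],[[0.7,5,0],[0,0,4.2],1]]' 60
python3 -m crank '[[[0.7,5,0],[0,0,4.2],1],[[0.6,4,0],[0,0,4.2],1],[[0.5,3,0],[0,0,4.1],1],[[0,0,0],[0,0,0],1],[[0,0,0],[0,0,0],1]]'
python3 - <<'E'
from h import *
o=get_obs();R=np.array(o["ee_rot"]);print(o['tcp_pos'],o['force'],o['grip_width'],np.degrees(np.arctan2(R[1,1],R[0,1])))
t=camera("top")[:,:,::-1];s=camera("scene")[:,:,::-1];cv2.imwrite("pics/s1f.png",s)
cv2.imwrite("pics/s1.png",np.hstack([cv2.resize(t[130:255,220:320],(400,500)),cv2.resize(s[100:250,330:450],(400,500))]))
E
```

```text
time_s: 4.32
tcp_pos: [0.5472, 0.0077, 0.364]
ee_rot: [[-0.0, 0.068, -0.998], [-0.0, -0.998, -0.068], [-1.0, 0.0, 0.001]]
force: [-0.0, 0.1, -0.6]
grip_width: 0.0234
time_s: 4.95
tcp_pos: [0.5654, 0.1257, 0.3636]
ee_rot: [[-0.001, 0.28, -0.96], [-0.001, -0.96, -0.28], [-1.0, 0.001, 0.001]]
force: [0.4, 0.2, -1.6]
grip_width: 0.0231
[0.5654 0.1257 0.3636] [ 0.4286  0.2136 -1.5901] 0.023141400731392807 -73.76560266564303
```

View pics/s1.png

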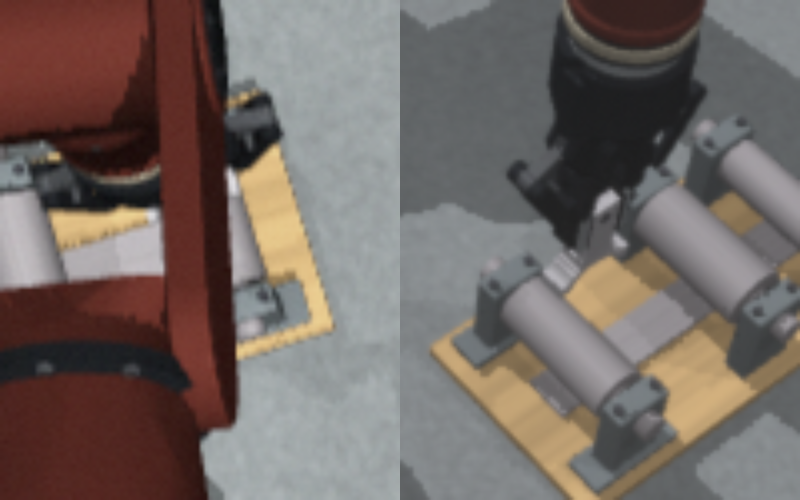

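The leaf hangs upright in the gripper above the work shaft (scene crop, leaf at (600,230), shaft below). I'll correct about 2 mm and come down, then step slowly while watching the force.

```bash
python3 -m crank '[[[0.2,0,-2],[0,0,0],1],[[0,0,-2],[0,0,0],1],[[0,0,-1.6],[0,0,0],1],[[0,0,-1],[0,0,0],1],[[0,0,0],[0,0,0],1],[[0,0,0],[0,0,0],1]]'
for i in 1 2; do python3 -m crank '[[[0,0,-0.2],[0,0,0],1],[[0,0,0],[0,0,0],1]]' | grep -v rot; done
```

```text
time_s: 5.8
tcp_pos: [0.5681, 0.1262, 0.2983]
ee_rot: [[0.001, 0.28, -0.96], [0.0, -0.96, -0.28], [-1.0, 0.0, -0.001]]
force: [-0.4, 0.2, -1.5]
grip_width: 0.0232
time_s: 6.05
tcp_pos: [0.5679, 0.1261, 0.2961]
force: [-0.7, 0.8, -0.7]
grip_width: 0.0231
time_s: 6.3
tcp_pos: [0.5676, 0.1261, 0.2936]
force: [0.7, -0.6, -1.3]
grip_width: 0.0231
```

```bash
for i in 1 2 3; do python3 -m crank '[[[0,0,-0.2],[0,0,0],1],[[0,0,0],[0,0,0],1]]' | grep -v rot; done
```

```text
time_s: 6.55
tcp_pos: [0.5676, 0.1261, 0.2914]
force: [0.8, 0.2, -1.2]
grip_width: 0.023
time_s: 6.8
tcp_pos: [0.5676, 0.1261, 0.2894]
force: [-0.2, 0.1, -0.9]
grip_width: 0.0233
time_s: 7.05
tcp_pos: [0.5676, 0.1261, 0.2874]
force: [-0.3, 0.3, -0.9]
grip_width: 0.023
```

Already past the too-small height (0.2897) without contact. Continuing in 1 mm steps.

```bash
for i in 1 2 3 4; do python3 -m crank '[[[0,0,-0.1],[0,0,0],1],[[0,0,0],[0,0,0],1]]' | grep -v rot; done
```

```text
time_s: 7.3
tcp_pos: [0.5678, 0.126, 0.2867]
force: [0.7, -0.2, -0.9]
grip_width: 0.0231
time_s: 7.55
tcp_pos: [0.568, 0.1259, 0.286]
force: [1.7, -1.1, -0.4]
grip_width: 0.0236
time_s: 7.8
tcp_pos: [0.5682, 0.1257, 0.2853]
force: [0.5, -3.2, 2.2]
grip_width: 0.0231
time_s: 8.05
tcp_pos: [0.5684, 0.1256, 0.2846]
force: [1.0, -3.9, 4.6]
grip_width: 0.0231
```

Contact at 0.285 with a sideways push toward -y. I'll comply by 1 mm and keep lowering.

```bash
python3 -m crank '[[[0,-0.1,0],[0,0,0],1],[[0,0,0],[0,0,0],1]]' | grep -v rot; for i in 1 2 3; do python3 -m crank '[[[0,0,-0.1],[0,0,0],1],[[0,0,0],[0,0,0],1]]' | grep -v rot; done
```

```text
time_s: 8.3
tcp_pos: [0.5682, 0.1249, 0.2842]
force: [2.5, -4.0, 4.0]
grip_width: 0.0234
time_s: 8.55
tcp_pos: [0.5683, 0.1248, 0.2836]
force: [0.9, -4.5, 6.6]
grip_width: 0.0228
time_s: 8.8
tcp_pos: [0.5684, 0.1248, 0.2835]
force: [0.6, -4.6, 9.7]
grip_width: 0.0233
time_s: 9.05
tcp_pos: [0.5685, 0.1248, 0.2835]
force: [-2.3, -5.2, 14.4]
grip_width: 0.0231
```

It stops hard at 0.2835, against 0.2837 predicted for a fit (too large would be 0.281, too small 0.290). Next I'll relax the press and test side play.

```bash
python3 -m crank '[[[0,0,0.25],[0,0,0],1],[[0.03,-0.1,0],[0,0,0],1],[[0,0,0],[0,0,0],1]]' | grep -v rot; python3 -m crank '[[[0.03,-0.1,0],[0,0,0],1],[[0,0,0],[0,0,0],1]]' | grep -v rot;python3 -m crank '[[[0.03,-0.1,0],[0,0,0],1],[[0,0,0],[0,0,0],1]]' | grep -v rot;python3 -m crank '[[[-0.06,0.2,0],[0,0,0],1],[[0,0,0],[0,0,0],1]]'
```

```text
time_s: 9.43
tcp_pos: [0.5682, 0.1242, 0.2835]
force: [1.2, -3.2, 5.5]
grip_width: 0.0231
time_s: 9.68
tcp_pos: [0.5684, 0.1237, 0.2835]
force: [1.4, -1.1, 5.7]
grip_width: 0.0232
time_s: 9.93
tcp_pos: [0.5685, 0.1233, 0.2835]
force: [0.6, -0.6, 6.0]
grip_width: 0.0232
time_s: 10.18
tcp_pos: [0.5682, 0.1242, 0.2835]
ee_rot: [[0.001, 0.28, -0.96], [0.0, -0.96, -0.28], [-1.0, 0.0, -0.001]]
force: [1.2, -3.5, 5.7]
grip_width: 0.023
```

```bash
python3 -m crank '[[[0.06,-0.2,0],[0,0,0],1],[[0,0,0],[0,0,0],1]]' | grep -v rot; for i in 1 2 3; do python3 -m crank '[[[0.03,-0.1,0],[0,0,0],1],[[0,0,0],[0,0,0],1]]' | grep -v rot; done; python3 -c "from h import *;o=get_obs();print(o['wrist_torque'])"
```

```text
time_s: 10.42
tcp_pos: [0.5685, 0.1232, 0.2834]
force: [0.6, 0.3, 5.2]
grip_width: 0.0233
time_s: 10.68
tcp_pos: [0.5686, 0.1228, 0.2835]
force: [-0.3, 2.0, 6.8]
grip_width: 0.0229
time_s: 10.92
tcp_pos: [0.5688, 0.1224, 0.2835]
force: [-0.1, 3.8, 6.9]
grip_width: 0.0232
time_s: 11.18
tcp_pos: [0.5689, 0.1219, 0.2835]
force: [-0.7, 6.0, 6.6]
grip_width: 0.0233
[ 1.248   0.1951 -0.0842]
```

The side force passes linearly through zero near y=0.1233 with no dead band, and the height stays at 0.2835. That means no play, so r21 fits. I'll centre, release and rise straight up.

```bash
python3 -m crank '[[[-0.09,0.3,0],[0,0,0],1],[[0,0,0.05],[0,0,0],1],[[0,0,0],[0,0,0],1],[[0,0,0],[0,0,0],0.6],[[0,0,0],[0,0,0],0.4],[[0,0,0],[0,0,0],0],[[0,0,0],[0,0,0],0],[[0,0,0],[0,0,0],0],[[0,0,0],[0,0,0],0],[[0,0,1],[0,0,0],0]]'; python3 -m crank '[[[0,0,3],[0,0,0],0],[[0,0,4],[0,0,0],0],[[0,0,4],[0,0,0],0],[[-1,-5,3],[0,0,0],0],[[-1,-6,0],[0,0,0],0],[[-1,-6,0],[0,0,0],0],[[-1,-6,0],[0,0,0],0],[[-1,-6,0],[0,0,0],0],[[0,-3,0],[0,0,0],0],[[0,0,0],[0,0,0],0]]'
python3 - <<'E'
from h import *
t=camera("top")[:,:,::-1];s=camera("scene")[:,:,::-1];cv2.imwrite("pics/e_t.png",t);cv2.imwrite("pics/e_s.png",s)
cv2.imwrite("pics/e1.png",np.hstack([cv2.resize(t[130:255,220:320],(400,500),interpolation=2),cv2.resize(s[130:255,330:430],(400,500),interpolation=2)]))
E
```

```text
time_s: 12.42
tcp_pos: [0.5681, 0.122, 0.2931]
ee_rot: [[-0.002, 0.28, -0.96], [-0.0, -0.96, -0.28], [-1.0, -0.0, 0.002]]
force: [-0.3, 0.8, -0.1]
grip_width: 0.0855
time_s: 13.68
tcp_pos: [0.5183, -0.2, 0.4346]
ee_rot: [[0.001, 0.276, -0.961], [-0.001, -0.961, -0.276], [-1.0, 0.001, -0.001]]
force: [0.5, 0.5, 0.3]
grip_width: 0.0854
```

View pics/e1.png

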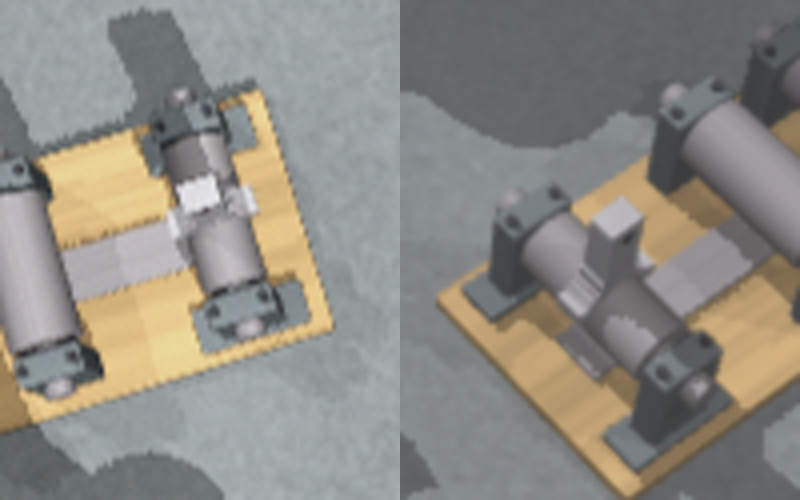

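View pics/e_s.png

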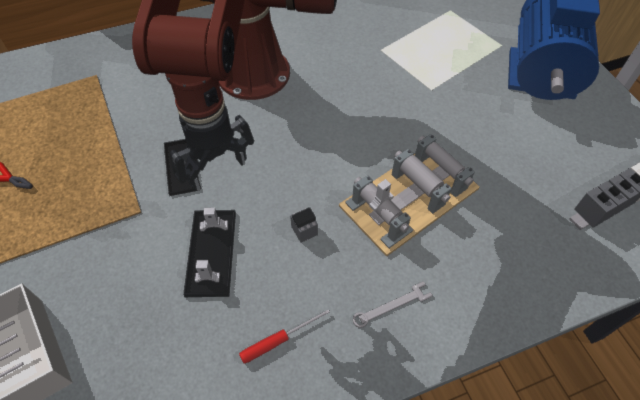

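The leaf stands upright on the work shaft midway between the blocks: tab top at (199,192) in the top crop and (617,218) in the scene crop. The other two leaves stand in the tray, and the contactor and tools are where they were. One numeric check of the tab top.

Run:
```python
from h import *
a=onz("top",(269.5,177.7),.1439);b=onz("scene",(384.0,184.2),.1439);print(a,b,(a+b)/2)
t=cv2.imread("pics/e_t.png");x,y,w,h=255,165,30,35
g=cv2.resize(cv2.cvtColor(t,6)[y:y+h,x:x+w],None,fx=4,fy=4,interpolation=2)
k=max(cv2.findContours((g>190).astype(np.uint8),0,1)[0],key=cv2.contourArea);c,sz,an=cv2.minAreaRect(k)
B=(cv2.boxPoints((c,sz,an))-1.5)/4+[x,y];W=np.array([onz("top",q,.1439)[:2] for q in B])
for i in(0,1):
    e=W[i+1]-W[i];print(W.mean(0),np.linalg.norm(e),np.degrees(np.arctan2(e[1],e[0])))
```

```text
[0.5683 0.124  0.1439] [0.5701 0.1229 0.1439] [0.5692 0.1234 0.1439]
[0.5642 0.1528] 0.019729547230640587 -71.7503000381512
[0.5642 0.1528] 0.05314197697947278 -161.1393100904669
```

At the seated height the two views agree within 2 mm, and the tab top sits directly over the release point. So it is upright and fully down. Handing in.

```bash
python3 -c "from plant import *;sign_off()"
```

```text
the job is handed in; nothing more can be done
```

The 21 mm leaf fits, and I left it released on the work shaft, upright and fully down between the bearing blocks. I handed the job in at about 14 s of the 64 s allowed.

**Which leaf:** In the pictures the work shaft measured about 41.5 mm across, with the stock shafts at about 48 and 35 mm. The middle leaf had the middle foot width, so I tried only that one and never touched the other two leaves to the shaft.

**Touch test:** The leaf stopped hard with the TCP at z = 0.2835, against 0.2837 predicted for a fit. A too-large leaf would have stopped at about 0.281 and a too-small one at about 0.290. Pushing it sideways, the force ran straight through zero with no dead band and the height stayed constant, so it has no side play.

**Final checks:**
- **Position:** At the seated height, the two views put the tab top within 2 mm of each other, over the point where I let go.
- **Other items:** The other two leaves still stand in the larger tray, and the contactor and tools look undisturbed.
- **Failed check:** My last numeric check of the leaf's squareness picked up the wrong patch of the image and is worthless. Squareness therefore rests on the tool's angle at release (jaw axis -73.7°, shaft 16.3°) and on the pictures.

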